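# Drag the hot chaff pan out to its stops with the hook

## Robot

A 7-joint arm with a two-finger parallel gripper is mounted at the origin on the work surface. World frame = base frame: x ahead of the robot, y to its left, z up, the work surface at z = 0. Lengths are in m, angles in rad, forces in N, time in s.
With the tool pointing down it reaches from about 0.425 to 0.875 m from the base axis. Payload 9.9 kg.
Tool frame: the origin (TCP) lies at the very end of the fingers, on their centre line; the grasp point (between the pads) lies 19 mm behind it (robot.hold_point_z is the distance from the TCP to the grasp point, in m); z points along the fingers, y is the direction in which the jaws open and shut (so a half turn about z gives the same grasp; the last joint's range is limited). The gripper opens to 85 mm and grips with 20 to 120 N. Pads are 22 mm wide; open, the fingers measure 114 mm over their backs; the gripper's body (76 mm by 85 mm) begins 54 mm behind the grasp point. The pads swing forward as they close: fully open they stand 13 mm farther back than shut.
Start: joints at [-1.33, 0.576, 0.025, 1.437, -0.015, 1.129, -0.057], TCP at [0.215, 0.64, 0.197] pointing down, gripper open.
Joint ranges: [-2.76, 2.76], [-0.34, 2.15], [-1.52, 1.57], [0.19, 2.46], [-1.09, 4.23], [0.17, 1.99], [-2.82, 2.82]. Speed limits (rad/s): [2.22, 2.22, 3.01, 3.01, 3.14, 3.14, 3.14].

## Interface

Orientations are given as a rotation vector (axis times angle).
In Python, from rig import status, grab_frame, get_calibration, ticket, robot gives the robot as it stands.
- The arm moves only by the shell command python3 -m inch 'ROWS' [FORCE]. ROWS is a JSON object of lists of equal length, an entry for each row: "grip": the finger opening in cm, from 0 to 8.54; "linear": the shift along the world's x, y, z in cm, a list of three; "yaw": the turn about the world's z in rad. A call has 1 to 10 rows; each row is the pose to reach, as a shift and turn from the pose commanded when the call began; what a row does not reach only later rows make up. A row lasts 1/8 s, in which the tool goes at most 62.5 mm and 10.7 degrees, less where a joint would pass 70% of its speed; a pose out of reach is approached as far as the arm can. A call with a gripper value outside its range is refused whole. The fingers move at their own pace and stop on an object; FORCE is the grip in N (left out, the last holds). Time passes only in rows, so rows that repeat a pose let the fingers close. It gives the time, the measured TCP pose, the force and the opening at its end, in the units of the state.
- status.sense(): the state, without advancing time (a new reading comes with each control period).
- grab_frame(name): name is "side" or "top"; returns the picture (400x640x3 uint8, blue, green, red); there is no depth.
- get_calibration(name): a dict with "fx", "fy", "cx", "cy" (pixels), "world_to_cam" (4x4, takes a point from world to camera coordinates). Camera axes: x right, y down, z forward; pixel columns grow to the right and rows downward; lengths in m; the calibration is good to about 2 mm. A picture is of the moment at which its call begins. get_calibration takes no time and is no camera call.
- ticket.job_done(): hands the job in, once; it reports no verdict.
The state is a dict: "clock": time; "joint_pos": joint angles; "qvel": joint speeds; "joint_efforts": joint torques, N m; "tcp_pos": TCP position; "ee_rot": TCP orientation; "contact_force": force on the tool from outside, world axes, zero at the start; "ft_torque": the same for the moment, N m; "gripper_width": finger opening in m.
Only numpy, scipy, OpenCV 4.12 (cv2) and the standard library are available. Lean on these libraries where they do the work, as an engineer would, in place of code of your own. Each camera call takes 0.05 s, during which the arm holds its last target. There are 200 camera calls.

## Task

The chaff pan under the cooling bin is too hot to touch: take the drag hook from its rest, hook it into the loop on the front of the pan, and gently drag the pan out along its shelf, without lifting it, until you feel it bear firmly on the two stop tabs; hold it against them for a moment. Then unhook and put the hook back on its rest as you found it, leaving the pan drawn out and the other things on the bench where they are.

Things in the scene. Friction and masses are not known exactly. Their poses are not given: they have to be found in the camera images.
- roaster: Black bench coffee roaster, fixed. Origin on the bench, middle of the shelf's front end; x points level into the machine (pulling out is -x), z up. Its sheet-steel pan shelf, top 10 mm above the bench, runs from x = 6 to 446 mm, with side guides 160 mm apart inside, tops 26 mm above the bench. Nothing is over the shelf in front of x = 150 mm. Drum and cabinet stand behind x = 400 mm.
- bin (a point): Middle of the underside of the roaster's round cooling bin, 120 mm above the bench, over the shelf at roaster x = 310 mm. The bin has radius 155 mm and its rim (200 mm above the bench) stands 80 mm higher than this point; its four legs (28 mm thick) stand outside the shelf at y = -112 and +112 mm, from x = 200 mm on.
- shelf_end: Front end of the pan shelf, part of the roaster, carrying the stop bracket: a steel U with two upturned tabs, 44 mm wide, 4 mm thick, 32 mm high above the bench, at y = -92 to -48 and 48 to 92 mm, rigidly clamped. It is set by hand: the tabs' inner faces stand somewhere from roaster x = 0 to -20 mm, not measured, to be felt. The middle is open for the loop. Origin and axes as roaster.
- pan: Hot chaff pan: loose open tray of dark sheet steel, 200 mm long, 150 mm wide, 42 mm high, 0.4 to 0.8 kg. Origin at the middle of the foot of its front wall, outer face; x to its back (as the roaster's x), z up. It starts at roaster x = 90 to 130 mm; against the stops x is 0 to -20 mm. Dragging takes 1 to 5 N. The thin loop and wall bend under more than 15 N, pulled, pressed on or forced against the stops.
- pan_loop (a point): Middle of the outer bar of the pan's loop, on the bar's axis: 29 mm in front of the front wall (pan x = -29 mm), 24 mm above the pan's underside, 34 mm above the bench. The loop is a level D of 6 mm round bar; the open space between bar and wall is 26 mm along x and 56 mm along y. Axes as the pan.
- hook: Drag hook, 0.16 kg, 280 mm long: flat-sided wooden handle 130 mm long (x = -75 to +55 mm), 20 mm wide (y), 22 mm high (z), then an 8 mm round steel rod to x = 200 mm, its end bent down 42 mm (-z). Origin on the handle's axis, the place to grip; x from handle to hook, z up as it lies on the rest. It balances about 12 mm in front of the origin.
- hook_tip (a point): Lowest point of the hook's bent-down leg (8 mm round, leaning 5 mm back towards the handle): x = 195 mm, z = -46 mm in the hook's frame.
- rest: Fixed grey sheet-steel rest of the hook: base plate and two slotted uprights, one under the rear of the handle (x = -58 mm, slot 32 mm wide, floor 50 mm above the bench), one under the rod (x = 118 mm, slot 26 mm wide, floor 57 mm above the bench); prongs 16 mm above the floors. Origin on the bench; the hook in place has its origin 61 mm straight above it, x axes agreeing.
- canister: Bystander: aluminium sample canister with steel lid, 76 mm diameter, 110 mm high, loose on the bench. Origin under its middle.
- jar: Bystander: amber glass jar with black lid, 68 mm diameter, 90 mm high, loose on the bench. Origin under its middle.
- bowl: Bystander: white ceramic cupping bowl, 100 mm diameter, 55 mm high, loose on the bench. Origin under its middle.
- pitcher: Bystander: small steel mug, 72 mm diameter, 85 mm high, handle to its +y, loose on the bench. Origin under its middle.
- spoon: Bystander: steel spoon 160 mm long, lying loose along its x axis on the bench.
- brush: Bystander: bench brush 180 mm long, lying loose along its x axis on the bench.
Mind the look-alikes: they are no part of the job. What is shaped like the rest but turquoise is not meant.

How it is judged:
By the outcome, as a careful person would: the job done as asked, in the order asked, and still so for the second after the job is handed in, with the robot touching nothing.
It also fails if it takes over 58 s, if anything falls off the work surface, if the arm or the gripper's body presses on something with over 40 N, if the wrist force passes 120 N, or if a joint passes its speed limit or range.

## Working session

There is one attempt and no reset: what is moved stays moved. The work goes in short steps, Python scripts to look and compute and a shell command to move; the robot and the scene stay as the last step left them, time stands still between calls to the robot, and variables do not carry over. Pictures are saved under pics/ and viewed, about 8 in all and at most 12, crops included, and the job is handed in when it is done.

```bash
mkdir -p pics; cat > h.py <<'E'
import numpy as np, cv2
from rig import status, grab_frame, get_calibration, ticket, robot
def P(name,p):
    c=get_calibration(name);q=np.array(c["world_to_cam"])@np.append(p,1)
    return np.array([c["fx"]*q[0]/q[2]+c["cx"],c["fy"]*q[1]/q[2]+c["cy"]])
def U(name,uv,z):
    c=get_calibration(name);M=np.array(c["world_to_cam"]);R,t=M[:3,:3],M[:3,3]
    o=-R.T@t;d=R.T@np.array([(uv[0]-c["cx"])/c["fx"],(uv[1]-c["cy"])/c["fy"],1])
    return o+d*(z-o[2])/d[2]
E
python3 - <<'E'
from h import *
for n in("side","top"):
    cv2.imwrite(f"pics/{n}0.png",grab_frame(n))
    c=get_calibration(n);M=np.array(c["world_to_cam"]);print(n,c["fx"],-M[:3,:3].T@M[:3,3],M[2,:3])
s=status.sense();print(s,robot.hold_point_z)
E
```

```text
side 412.4408937373942 [ 0.43027861 -0.74629621  0.842071  ] [ 0.04346071  0.75368901 -0.65579269]
top 447.0127944840235 [0.3001599  0.09647481 1.40936099] [ 0.16529645  0.01724394 -0.98609317]
{'clock': 0.1, 'joint_pos': array([-1.32979821,  0.5764328 ,  0.02484899,  1.43779887, -0.01498988,
        1.12896991, -0.05649751]), 'qvel': array([-0.00192316, -0.00172112,  0.00019727, -0.00298379, -0.00096434,
       -0.0004385 ,  0.00097355]), 'joint_efforts': array([ 6.40962870e-03, -7.67302608e+01,  2.25826308e+00, -2.86608964e+01,
        1.60214159e-02,  8.65235401e-03, -9.76428538e-07]), 'tcp_pos': array([0.21526553, 0.63930114, 0.19664806]), 'ee_rot': array([-5.07868462e-01, -3.10011810e+00,  2.22487676e-03]), 'contact_force': array([-0.03171373, -0.82027948, -0.74258106]), 'ft_torque': array([0.009114  , 0.00365043, 0.02416376]), 'gripper_width': 0.0855142606802894} 0.0187
```

View pics/top0.png

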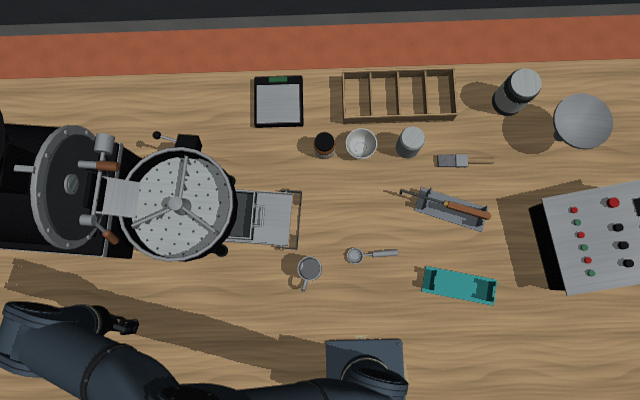

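View pics/side0.png

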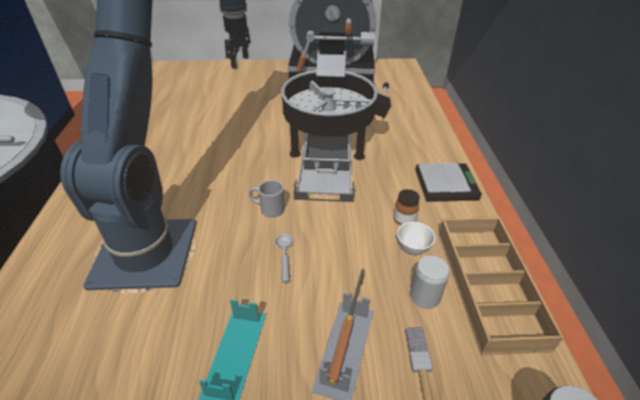

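The top view shows the grey rest with the hook at about (450,208), its handle to the right and the rod to the left. The turquoise look-alike rest is at (458,285). The pan shelf is at (270,218), with its stop tabs at x≈297. The only hook candidate is the one on the grey rest. I'll check it in close crops.

```bash
python3 - <<'E'
from h import *
t=cv2.imread("pics/top0.png");s=cv2.imread("pics/side0.png")
a=cv2.resize(t[180:235,380:500],None,fx=6.5,fy=6.5,interpolation=cv2.INTER_CUBIC)[:, :780]
b=cv2.resize(t[180:260,220:310],None,fx=4,fy=4,interpolation=cv2.INTER_CUBIC)[:240*2]
out=np.zeros((590,780,3),np.uint8)
# hook top crop x5 at (0,0): origin(390,180); pan x5 below left; hook side
def put(img,x0,y0,x1,y1,f,ox,oy):
    c=cv2.resize(img[y0:y1,x0:x1],None,fx=f,fy=f,interpolation=cv2.INTER_CUBIC);out[oy:oy+c.shape[0],ox:ox+c.shape[1]]=c
put(t,390,180,500,235,5,0,0)
put(t,225,180,305,255,4,0,285)
put(s,285,120,365,205,3.4,330,290)
put(s,310,265,380,400,3.2,555,0)
cv2.imwrite("pics/c1.png",out)
for n in("top","side"):print(P(n,[0,0,0]),P(n,[.5,0,0]),P(n,[.5,.5,0]))
E
```

```text
[364.29739647 379.28837472] [357.97314649 214.01410446] [201.49649726 218.15862405]
[145.13333587 252.56842417] [332.88161347 247.10010252] [323.94901975 143.18324591]
```

View pics/c1.png

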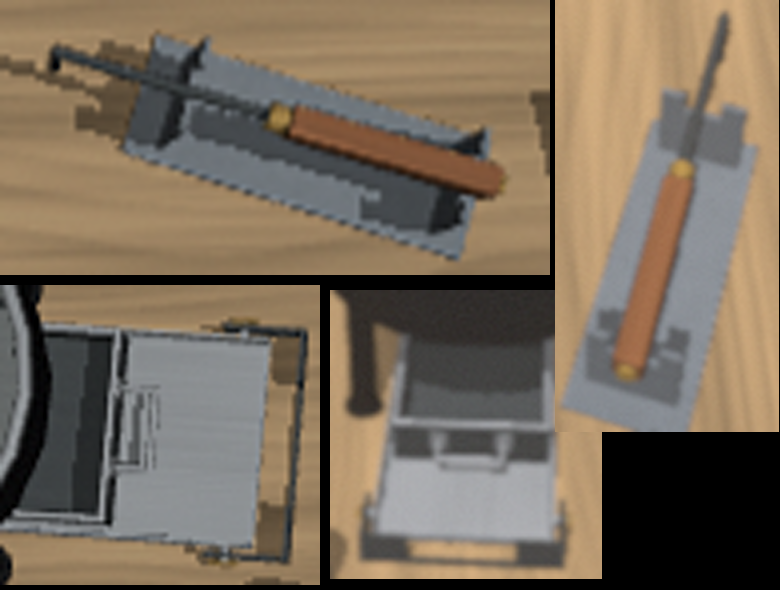

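```bash
python3 - <<'E'
from h import *
for nm,z,t,s in [("bend",.061,(400.5,191),(362.8,269.7)),("hend",.061,(490.5,216),(332.5,382.2)),("hfront",.061,(444,203.7),(350,316.6)),
 ("loop",.034,(263.75,215.75),(326.8,171.5)),("shelfL",.01,(292.5,193.75),(350.6,193.5)),("shelfR",.01,(288,245),(297.4,192)),
 ("walltop1",.052,(254.5,191.5),None),("walltop2",.052,(250.5,238),None),("guideL",.026,(233,191.2),None),("guideL2",.026,(290,194),None),("canister",.11,(411,137),None),("jar",.09,(324,141),None),("mug",.085,(311,264),None),("mughandle",.045,(305,288),None),("bowl",.055,(362,142),None),("spoonL",.01,(348,256),None),("spoonR",.01,(397,253),None)]:
    print(nm,U("top",t,z)[:2].round(4),None if s is None else U("side",s,z)[:2].round(4))
E
```

```text
bend [ 0.559  -0.1285] [ 0.5617 -0.1282]
hend [ 0.4746 -0.395 ] [ 0.4723 -0.3927]
hfront [ 0.516  -0.2581] [ 0.5189 -0.2535]
loop [0.4976 0.2954] [0.4985 0.2895]
shelfL [0.5694 0.2067] [0.5679 0.2078]
shelfR [0.4065 0.2231] [0.4043 0.2207]
walltop1 [0.5717 0.3214] None
walltop2 [0.4275 0.3336] None
guideL [0.5798 0.394 ] None
guideL2 [0.5658 0.2134] None
canister [ 0.7141 -0.1606] None
jar [0.7159 0.1015] None
mug [0.3433 0.1492] None
mughandle [0.2736 0.1703] None
bowl [ 0.72   -0.0175] None
spoonL [0.3676 0.0366] None
spoonR [ 0.3731 -0.1157] None
```

Both views agree to within 3–5 mm. The hook origin is at about (0.497,-0.320) with yaw 72°. The roaster origin is at about (0.4865,0.2087) with yaw 85.2°, and the pan is at x ≈ 113 mm, inside the range given. I'm setting out now.

```bash
python3 -m inch '{"grip":[8.5,8.5,8.5,8.5,8.5,8.5,8.5,8.5,8.5,8.5],"linear":[[0,0,5],[0,0,10],[20.5,-44,10],[20.5,-44,10],[20.5,-44,10],[20.5,-44,10],[20.5,-44,10],[20.5,-44,10],[20.5,-44,10],[20.5,-44,10]],"yaw":[0,0,-0.15,-0.3,-0.45,-0.6,-0.75,-0.9,-1.05,-1.2]}'
```

```text
clock: 1.35
tcp_pos: [0.421, 0.197, 0.2975]
ee_rot: [2.177, 2.265, 0.0]
contact_force: [0.8, 0.8, -0.5]
gripper_width: 0.0852
```

```bash
python3 -m inch '{"grip":[8.5,8.5,8.5,8.5,8.5,8.5,8.5,8.5,8.5,8.5],"linear":[[7.6,-51.7,0],[7.6,-51.7,0],[7.6,-51.7,0],[7.6,-51.7,0],[7.6,-51.7,0],[7.6,-51.7,0],[7.6,-51.7,0],[7.6,-51.7,-5],[7.6,-51.7,-14],[7.6,-51.7,-14]],"yaw":[-0.1,-0.2,-0.3,-0.356,-0.356,-0.356,-0.356,-0.356,-0.356,-0.356]}' && python3 - <<'E'
from h import *
t=grab_frame("top");s=grab_frame("side");out=np.zeros((560,800,3),np.uint8)
def put(img,x0,y0,x1,y1,f,ox,oy):
    c=cv2.resize(img[y0:y1,x0:x1],None,fx=f,fy=f,interpolation=cv2.INTER_CUBIC);out[oy:oy+c.shape[0],ox:ox+c.shape[1]]=c
for n,im in(("top",t),("side",s)):
    a=np.deg2rad(71.9)
    for x in(-.075,0,.055,.2):
        p=P(n,[.497+x*np.cos(a),-.32+x*np.sin(a),.072 if x<.1 else .065]);cv2.circle(im,tuple(int(v*16) for v in p),12,(0,255,0),-1,cv2.LINE_AA,4)
put(t,380,160,510,260,3.5,0,0);put(s,270,210,390,400,2.9,450,0)
cv2.imwrite("pics/c2.png",out)
p=status.sense()["tcp_pos"];print(p)
E
```

```text
clock: 2.6
tcp_pos: [0.4956, -0.3181, 0.1549]
ee_rot: [-2.538, -1.849, 0.001]
contact_force: [-0.5, 0.2, 0.1]
gripper_width: 0.0852
[ 0.49351879 -0.31663135  0.15251269]
```

View pics/c2.png

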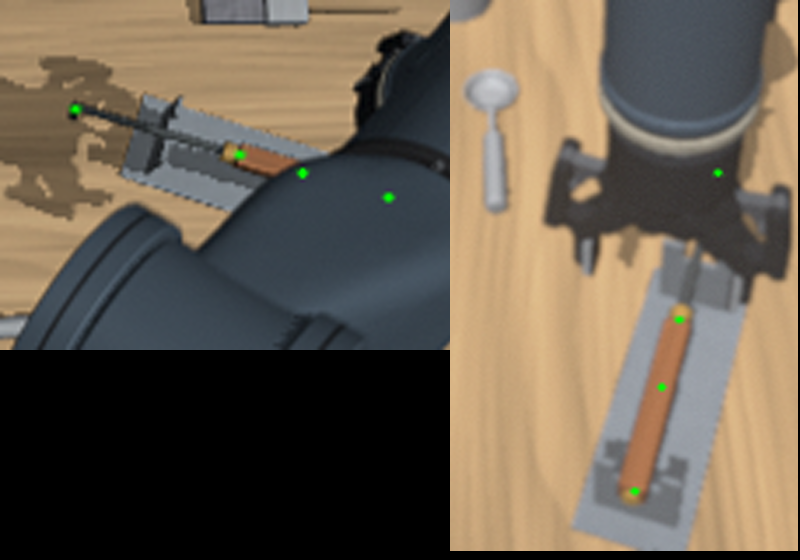

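The green dots (projected hook points) lie on the handle axis and the bend in both views. The gripper is above the handle, so I'm going down.

```bash
python3 -m inch '{"grip":[8.5,8.5,8.5,8.5,8.5,8.5],"linear":[[0,-0.3,-4],[0,-0.3,-8],[0,-0.3,-10],[0,-0.3,-11.3],[0,-0.3,-11.3],[0,-0.3,-11.3]],"yaw":[0,0,0,0,0,0]}'
```

```text
clock: 3.45
tcp_pos: [0.4971, -0.3206, 0.0457]
ee_rot: [2.536, 1.851, 0.001]
contact_force: [0.4, -0.0, 0.2]
gripper_width: 0.0852
```

```bash
python3 -m inch '{"grip":[8.5,5,3,1.5,1.5,1.5,1.5,1.5],"linear":[[0,0,-0.3],[0,0,-0.3],[0,0,-0.3],[0,0,-0.3],[0,0,-0.3],[0,0,-0.3],[0,0,-0.3],[0,0,-0.3]],"yaw":[0,0,0,0,0,0,0,0]}' 60
```

```text
clock: 4.45
tcp_pos: [0.4964, -0.3203, 0.0414]
ee_rot: [-2.538, -1.852, 0.0]
contact_force: [0.3, 0.5, 0.5]
gripper_width: 0.0148
```

The opening reached the commanded 15 mm, which is less than the 20 mm handle. I need to look.

```bash
python3 - <<'E'
from h import *
t=grab_frame("top");s=grab_frame("side");out=np.zeros((560,800,3),np.uint8)
def put(img,x0,y0,x1,y1,f,ox,oy):
    c=cv2.resize(img[y0:y1,x0:x1],None,fx=f,fy=f,interpolation=cv2.INTER_CUBIC);out[oy:oy+c.shape[0],ox:ox+c.shape[1]]=c
put(t,380,160,510,260,3,0,0);put(s,295,250,385,400,3.7,400,0)
cv2.imwrite("pics/c3.png",out);print(status.sense())
E
```

```text
{'clock': 4.55, 'joint_pos': array([ 0.17262138,  0.69385303,  0.52304998,  1.85235783, -0.50008151,
        0.72902943,  0.66681393]), 'qvel': array([-1.36051282e-03, -7.58249199e-04, -9.48607069e-05,  3.85221032e-04,
        7.70478280e-04, -1.96433901e-04, -2.21953588e-03]), 'joint_efforts': array([ 4.27655352e-03, -6.97076082e+01,  1.15770194e+01, -1.85027432e+01,
        1.21234267e-02,  2.52564292e-03, -1.23094892e-04]), 'tcp_pos': array([ 0.49640052, -0.32032185,  0.04139231]), 'ee_rot': array([ 2.53776840e+00,  1.85179231e+00, -3.97958726e-05]), 'contact_force': array([-0.68843069,  0.39107804, -0.7122978 ]), 'ft_torque': array([-0.00782517, -0.04836123, -0.00838505]), 'gripper_width': 0.01484290317817557}
```

View pics/c3.png

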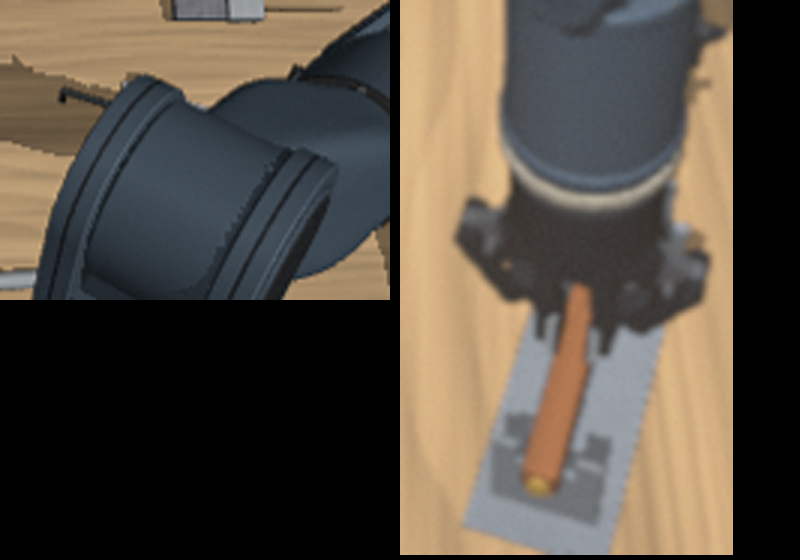

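The crop shows the fingers on both sides of the handle. I'll command fully shut to see whether the opening stops on the wood.

```bash
python3 -m inch '{"grip":[0,0,0,0],"linear":[[0,0,0],[0,0,0],[0,0,0],[0,0,0]],"yaw":[0,0,0,0]}' 60
```

```text
clock: 5.05
tcp_pos: [0.4964, -0.3203, 0.0414]
ee_rot: [-2.538, -1.852, 0.0]
contact_force: [0.2, 0.2, 0.6]
gripper_width: -0.0001
```

```bash
python3 - <<'E'
from h import *
s=grab_frame("side");x,y=[int(v) for v in P("side",[.4964,-.3203,.0414])];print(x,y,P("side",[.4964,-.3203,.0604]))
c=s[285:360,300:390];cv2.imwrite("pics/c4.png",cv2.resize(c,None,fx=7,fy=7,interpolation=cv2.INTER_CUBIC))
E
```

```text
341 350 [342.08545978 346.13463368]
```

View pics/c4.png

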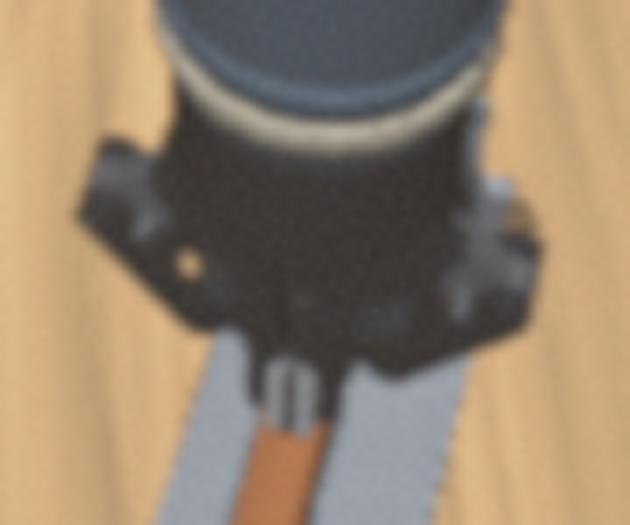

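The fingers shut with nothing between them, and the tips appear to be above the handle. Either the handle or the true TCP height is not what I assumed. I'll check the reported TCP against the first images, where the gripper is visible in both views.

```bash
python3 - <<'E'
from h import *
print([a for a in dir(robot) if a[0]!='_'],{a:getattr(robot,a) for a in dir(robot) if a[0]!='_' and not callable(getattr(robot,a))})
out=np.zeros((600,800,3),np.uint8)
def put(img,x0,y0,x1,y1,f,ox,oy):
    c=cv2.resize(img[y0:y1,x0:x1],None,fx=f,fy=f,interpolation=cv2.INTER_CUBIC);out[oy:oy+c.shape[0],ox:ox+c.shape[1]]=c
o=np.array([.2153,.6393,.1966]);yv=np.array([.319,.948,0])
for n in("top","side"):
    im=cv2.imread(f"pics/{n}0.png")
    big=cv2.resize(im,None,fx=6,fy=6,interpolation=cv2.INTER_CUBIC)
    for p,c in((o,(0,255,0)),(o+[0,0,.013],(255,255,0)),(o+[0,0,.05],(0,0,255)),(o+yv*.0427+[0,0,.013],(255,0,255)),(o-yv*.0427+[0,0,.013],(255,0,255))):
        cv2.circle(big,tuple(int(v*6+3) for v in P(n,p)),4,c,-1)
    u=P(n,o).astype(int);x0=max(u[0]*6-200,0);y0=max(u[1]*6-280,0);c=big[y0:y0+500,x0:x0+400]
    out[:c.shape[0],(0 if n=="top" else 400):][:,:c.shape[1]]=c
cv2.imwrite("pics/c5.png",out)
E
```

```text
['Unreachable', 'hold_point_z'] {'hold_point_z': 0.0187}
```

View pics/c5.png

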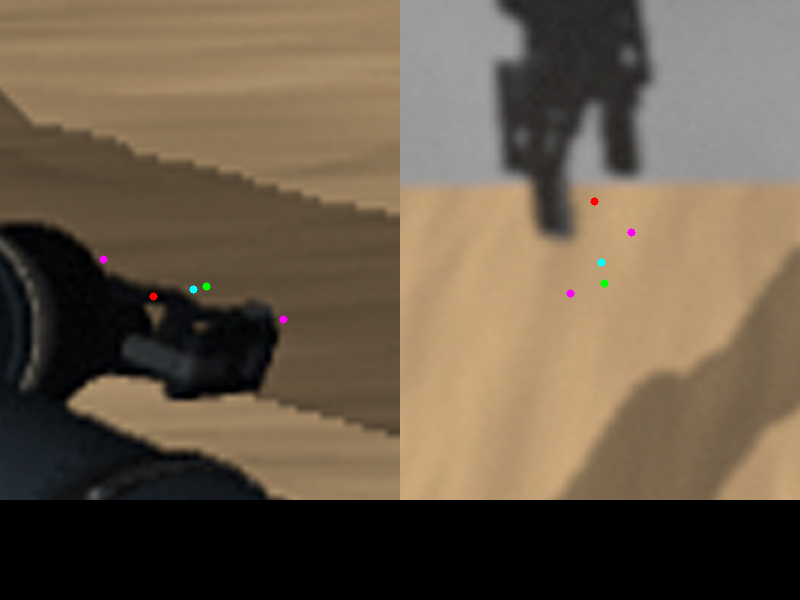

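In both views the fingers appear about 30 mm above the reported TCP, so I can't trust the reported height. I'll feel for the handle top, known to be at 72 mm, with the closed fingers.

```bash
for i in 1; do python3 -m inch '{"grip":[0,0,0,0],"linear":[[0,0,-0.1],[0,0,-0.2],[0,0,-0.3],[0,0,-0.3]],"yaw":[0,0,0,0]}'; done
```

```text
clock: 5.6
tcp_pos: [0.4964, -0.3203, 0.0383]
ee_rot: [-2.538, -1.852, 0.0]
contact_force: [-0.8, -1.2, 0.2]
gripper_width: -0.0
```

```bash
python3 -m inch '{"grip":[0,0,0,0],"linear":[[0,0,-0.1],[0,0,-0.2],[0,0,-0.3],[0,0,-0.3]],"yaw":[0,0,0,0]}'
```

```text
clock: 6.1
tcp_pos: [0.4969, -0.3205, 0.0378]
ee_rot: [2.537, 1.851, 0.003]
contact_force: [-4.6, 7.0, 30.0]
gripper_width: -0.0001
```

Contact came at reported z = 0.038 against the handle top at 0.072. The true height is therefore about 34 mm above the reported one, and the images agree. I'll back off, open, and go to reported z ≈ 0.008.

```bash
python3 -m inch '{"grip":[0,6,6,6,6,6,6,6,6,6],"linear":[[0,0,1],[0,0,1.2],[0,0,1.2],[0,0,1.2],[0,0,1.2],[0,0,0],[0,0,-1],[0,0,-2],[0,0,-2.7],[0,0,-2.7]],"yaw":[0,0,0,0,0,0,0,0,0,0]}'
```

```text
clock: 7.35
tcp_pos: [0.496, -0.3201, 0.0077]
ee_rot: [-2.537, -1.851, 0.001]
contact_force: [-1.3, 0.8, 0.2]
gripper_width: 0.06
```

```bash
python3 -m inch '{"grip":[3,1,0.5,0.5,0.5,0.5],"linear":[[0,0,0],[0,0,0],[0,0,0],[0,0,0],[0,0,0],[0,0,0]],"yaw":[0,0,0,0,0,0]}' 60
```

```text
clock: 8.1
tcp_pos: [0.4965, -0.3204, 0.0088]
ee_rot: [2.537, 1.852, 0.0]
contact_force: [-0.3, 1.4, 5.8]
gripper_width: 0.0191
```

Now it holds at 19 mm. Lifting, then carrying to hover over the loop.

```bash
python3 -m inch '{"grip":[0.5,0.5,0.5,0.5,0.5,0.5,0.5,0.5],"linear":[[0,0,1],[0,0,3],[0,0,5],[0,0,7.5],[0,0,7.5],[-0.5,4,7.5],[-0.5,10,7.5],[-0.5,15,7.5]],"yaw":[0,0,0,0,0,0.05,0.1,0.15]}'
```

```text
clock: 9.1
tcp_pos: [0.4907, -0.1679, 0.0826]
ee_rot: [-2.389, -2.038, 0.001]
contact_force: [0.8, -0.4, -1.4]
gripper_width: 0.0193
```

```bash
python3 -m inch '{"grip":[0.5,0.5,0.5,0.5,0.5,0.5,0.5,0.5,0.5,0.5],"linear":[[-0.2,4,0],[-0.4,9,0],[-0.6,14,0],[-0.8,19,0],[-0.8,23,0],[-0.8,26,0],[-0.8,28,0],[-0.8,28.4,0],[-0.8,28.4,0],[-0.8,28.4,0]],"yaw":[0.03,0.06,0.08,0.08,0.08,0.08,0.08,0.08,0.08,0.08]}' && python3 - <<'E'
from h import *
t=grab_frame("top");s=grab_frame("side")
cv2.imwrite("pics/t6.png",t);cv2.imwrite("pics/s6.png",s);out=np.zeros((600,800,3),np.uint8)
def put(img,x0,y0,x1,y1,f,ox,oy):
    c=cv2.resize(img[y0:y1,x0:x1],None,fx=f,fy=f,interpolation=cv2.INTER_CUBIC);out[oy:oy+c.shape[0],ox:ox+c.shape[1]]=c
put(t,230,180,330,255,4,0,0);put(s,275,120,375,265,4,400,0)
put(t,230,180,330,255,4,0,300)
cv2.imwrite("pics/c6.png",out);S=status.sense();print(S["tcp_pos"],S["ee_rot"],S["contact_force"],S["gripper_width"],S["clock"])
E
```

```text
clock: 10.35
tcp_pos: [0.4834, 0.1125, 0.0834]
ee_rot: [2.31, 2.129, -0.001]
contact_force: [-0.3, 0.4, -1.6]
gripper_width: 0.019
[0.48342742 0.11269855 0.08343721] [ 2.31015473e+00  2.12885671e+00 -1.73468352e-04] [ 0.24938723 -0.58567341 -1.14128124] 0.019051576838089123 10.45
```

View pics/c6.png

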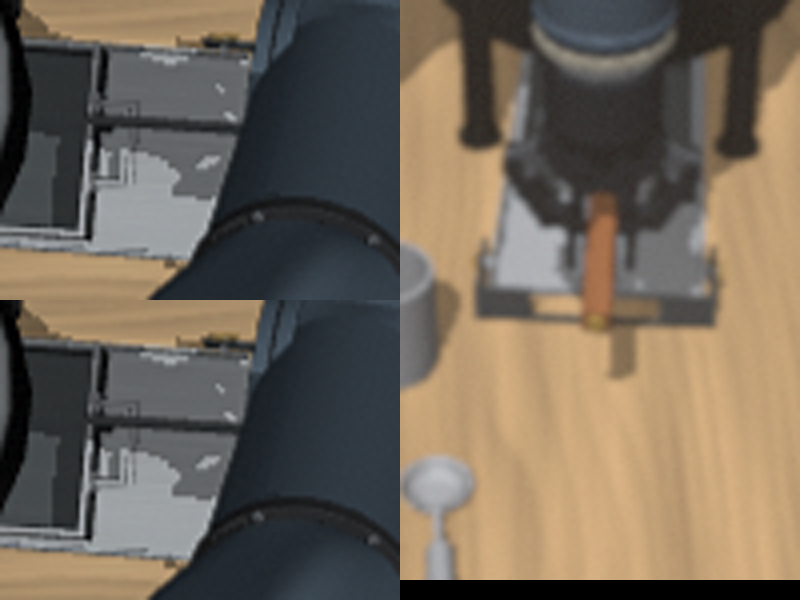

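```bash
python3 - <<'E'
from h import *
a=np.deg2rad(85.3);x=np.array([np.cos(a),np.sin(a)]);o=np.array([.4834,.1127])
for d,z in((.2,.136),(.195,.09),(.1,.136)):print(d,P("top",[*(o+d*x),z]))
print("rod seen bend",U("top",(254.5,210),.136),"rod at 285px",U("top",(285,211.6),.136))
for uv in((263.5,204.5),(263,226),(256,205),(253,226)):print("loop cand",uv,U("top",uv,.034))
t=cv2.imread("pics/t6.png");cv2.imwrite("pics/c7.png",cv2.resize(t[192:237,240:295],None,fx=14,fy=13,interpolation=cv2.INTER_NEAREST))
E
```

```text
0.2 [252.91577485 210.26098621]
0.195 [257.16782097 212.66458205]
0.1 [287.36097013 212.1477217 ]
rod seen bend [0.50042724 0.30743366 0.136     ] rod at 285px [0.49337444 0.21916653 0.136     ]
loop cand (263.5, 204.5) [0.53311479 0.29610269 0.034     ]
loop cand (263, 226) [0.46551912 0.2978575  0.034     ]
loop cand (256, 205) [0.53217003 0.31963139 0.034     ]
loop cand (253, 226) [0.46633468 0.32898325 0.034     ]
```

View pics/c7.png

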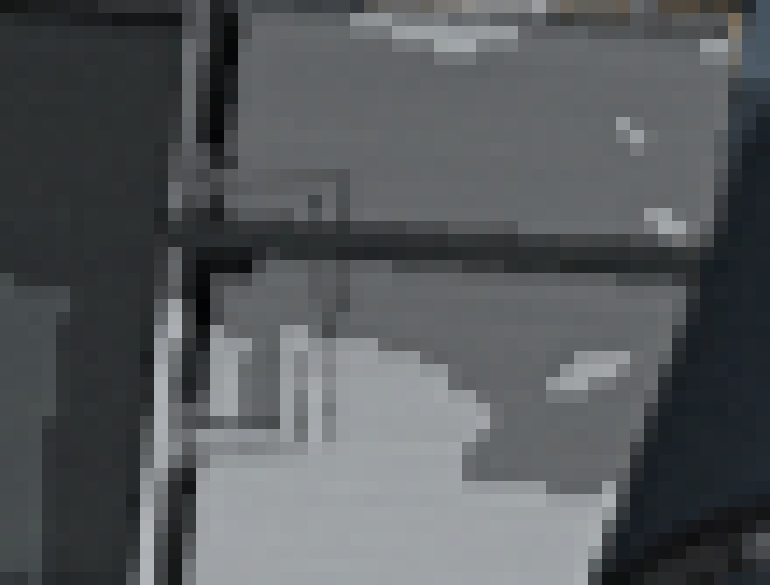

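The rod end (column ~252, row 210) and the loop bar (column ~263.4, rows 205–226) put the leg about 15 mm behind the bar axis and laterally centred. That is inside the 7–25 mm window, so I'm lowering while watching the force.

```bash
python3 -m inch '{"grip":[0.5,0.5,0.5,0.5],"linear":[[0,0,-1.5],[0,0,-3.5],[0,0,-4.8],[0,0,-4.8]],"yaw":[0,0,0,0]}'
```

```text
clock: 10.95
tcp_pos: [0.4827, 0.1133, 0.0343]
ee_rot: [-2.308, -2.13, 0.003]
contact_force: [-0.3, -0.3, -1.2]
gripper_width: 0.0195
```

```bash
python3 -m inch '{"grip":[0.5,0.5,0.5,0.5],"linear":[[0,0,-0.2],[0,0,-0.5],[0,0,-0.8],[0,0,-0.8]],"yaw":[0,0,0,0]}'
```

```text
clock: 11.45
tcp_pos: [0.4833, 0.1138, 0.0273]
ee_rot: [-2.308, -2.131, 0.0]
contact_force: [-1.3, -0.1, -0.9]
gripper_width: 0.0193
```

```bash
python3 -m inch '{"grip":[0.5,0.5,0.5,0.5],"linear":[[0,0,-0.4],[0,0,-0.8],[0,0,-1.2],[0,0,-1.5]],"yaw":[0,0,0,0]}'
```

```text
clock: 11.95
tcp_pos: [0.4833, 0.1136, 0.012]
ee_rot: [-2.308, -2.131, 0.001]
contact_force: [0.6, -0.3, -2.2]
gripper_width: 0.019
```

```bash
python3 -m inch '{"grip":[0.5,0.5,0.5,0.5,0.5],"linear":[[0,-0.3,0],[0,-0.6,0],[-0.1,-0.9,0],[-0.1,-1.2,0],[-0.1,-1.2,0]],"yaw":[0,0,0,0,0]}'
```

```text
clock: 12.58
tcp_pos: [0.4823, 0.1015, 0.0125]
ee_rot: [-2.309, -2.131, 0.0]
contact_force: [0.9, 1.6, -1.8]
gripper_width: 0.0191
```

```bash
python3 -m inch '{"grip":[0.5,0.5,0.5,0.5,0.5,0.5,0.5,0.5,0.5,0.5],"linear":[[0,-0.4,0],[-0.1,-0.8,0],[-0.1,-1.2,0],[-0.1,-1.6,0],[-0.2,-2.0,0],[-0.2,-2.4,0],[-0.2,-2.8,0],[-0.3,-3.2,0],[-0.3,-3.6,0],[-0.3,-4.0,0]],"yaw":[0,0,0,0,0,0,0,0,0,0]}'
```

```text
clock: 13.82
tcp_pos: [0.4793, 0.0615, 0.0124]
ee_rot: [-2.308, -2.131, 0.0]
contact_force: [0.4, 3.0, -1.7]
gripper_width: 0.0191
```

```bash
python3 -m inch '{"grip":[0.5,0.5,0.5,0.5,0.5,0.5,0.5,0.5,0.5,0.5],"linear":[[0,-0.4,0],[-0.1,-0.8,0],[-0.1,-1.2,0],[-0.1,-1.6,0],[-0.2,-2.0,0],[-0.2,-2.4,0],[-0.2,-2.8,0],[-0.3,-3.2,0],[-0.3,-3.6,0],[-0.3,-4.0,0]],"yaw":[0,0,0,0,0,0,0,0,0,0]}'
```

```text
clock: 15.08
tcp_pos: [0.4763, 0.0215, 0.0124]
ee_rot: [-2.308, -2.131, 0.0]
contact_force: [-0.1, 3.7, -2.4]
gripper_width: 0.0196
```

A steady force of about 3 N shows the pan is following. About 30–50 mm remains to the stops, so I'm going slower from here.

```bash
python3 -m inch '{"grip":[0.5,0.5,0.5,0.5,0.5,0.5,0.5,0.5],"linear":[[0,-0.3,0],[0,-0.6,0],[-0.1,-0.9,0],[-0.1,-1.2,0],[-0.1,-1.5,0],[-0.1,-1.8,0],[-0.2,-2.1,0],[-0.2,-2.3,0]],"yaw":[0,0,0,0,0,0,0,0]}'
```

```text
clock: 16.08
tcp_pos: [0.4743, -0.0015, 0.0124]
ee_rot: [-2.309, -2.131, 0.0]
contact_force: [0.2, 2.7, -2.3]
gripper_width: 0.0192
```

```bash
python3 -m inch '{"grip":[0.5,0.5,0.5,0.5],"linear":[[0,-0.1,0],[0,-0.2,0],[0,-0.3,0],[0,-0.4,0]],"yaw":[0,0,0,0]}'
```

```text
clock: 16.58
tcp_pos: [0.4744, -0.0053, 0.0124]
ee_rot: [-2.308, -2.131, 0.0]
contact_force: [0.6, 4.0, -2.1]
gripper_width: 0.019
```

```bash
python3 -m inch '{"grip":[0.5,0.5,0.5,0.5],"linear":[[0,-0.1,0],[0,-0.2,0],[0,-0.3,0],[0,-0.3,0]],"yaw":[0,0,0,0]}'
```

```text
clock: 17.08
tcp_pos: [0.4744, -0.0085, 0.0124]
ee_rot: [2.309, 2.131, -0.0]
contact_force: [0.3, 3.0, -2.6]
gripper_width: 0.019
```

```bash
python3 -m inch '{"grip":[0.5,0.5,0.5,0.5],"linear":[[0,-0.1,0],[0,-0.2,0],[0,-0.2,0],[0,-0.2,0]],"yaw":[0,0,0,0]}'
```

```text
clock: 17.58
tcp_pos: [0.4744, -0.0104, 0.0124]
ee_rot: [2.309, 2.131, -0.0]
contact_force: [-0.0, 1.6, -2.0]
gripper_width: 0.0191
```

```bash
python3 -m inch '{"grip":[0.5,0.5,0.5],"linear":[[0,-0.05,0],[0,-0.1,0],[0,-0.15,0]],"yaw":[0,0,0]}'
```

```text
clock: 17.95
tcp_pos: [0.4744, -0.0118, 0.0124]
ee_rot: [-2.308, -2.131, -0.0]
contact_force: [-0.2, 3.7, -0.9]
gripper_width: 0.0191
```

```bash
python3 -m inch '{"grip":[0.5,0.5,0.5],"linear":[[0,-0.05,0],[0,-0.1,0],[0,-0.15,0]],"yaw":[0,0,0]}'
```

```text
clock: 18.32
tcp_pos: [0.4744, -0.0133, 0.0124]
ee_rot: [-2.308, -2.131, 0.0]
contact_force: [0.1, 3.5, -2.0]
gripper_width: 0.0192
```

```bash
python3 -m inch '{"grip":[0.5,0.5,0.5],"linear":[[0,-0.05,0],[0,-0.1,0],[0,-0.15,0]],"yaw":[0,0,0]}'
```

```text
clock: 18.7
tcp_pos: [0.4744, -0.0148, 0.0124]
ee_rot: [-2.308, -2.131, -0.0]
contact_force: [0.5, 3.1, -2.4]
gripper_width: 0.0189
```

```bash
cat > ok.py <<'E'
from rig import status
import sys
s=status.sense();f=s["contact_force"];print("guard",s["clock"],s["tcp_pos"].round(4),f.round(1));sys.exit(int(f[1]>5.5))
E
python3 -m inch '{"grip":[0.5,0.5],"linear":[[0,-0.05,0],[0,-0.1,0]],"yaw":[0,0]}' >/dev/null && python3 ok.py && 
python3 -m inch '{"grip":[0.5,0.5],"linear":[[0,-0.05,0],[0,-0.1,0]],"yaw":[0,0]}' >/dev/null && python3 ok.py && 
python3 -m inch '{"grip":[0.5,0.5],"linear":[[0,-0.05,0],[0,-0.1,0]],"yaw":[0,0]}' >/dev/null && python3 ok.py && 
python3 -m inch '{"grip":[0.5,0.5],"linear":[[0,-0.05,0],[0,-0.1,0]],"yaw":[0,0]}' >/dev/null && python3 ok.py && 
python3 -m inch '{"grip":[0.5,0.5],"linear":[[0,-0.05,0],[0,-0.1,0]],"yaw":[0,0]}' >/dev/null && python3 ok.py && 
python3 -m inch '{"grip":[0.5,0.5],"linear":[[0,-0.05,0],[0,-0.1,0]],"yaw":[0,0]}' >/dev/null && python3 ok.py && 
python3 -m inch '{"grip":[0.5,0.5],"linear":[[0,-0.05,0],[0,-0.1,0]],"yaw":[0,0]}' >/dev/null && python3 ok.py && 
python3 -m inch '{"grip":[0.5,0.5],"linear":[[0,-0.05,0],[0,-0.1,0]],"yaw":[0,0]}' >/dev/null && python3 ok.py && 
python3 -m inch '{"grip":[0.5,0.5],"linear":[[0,-0.05,0],[0,-0.1,0]],"yaw":[0,0]}' >/dev/null && python3 ok.py && 
python3 -m inch '{"grip":[0.5,0.5],"linear":[[0,-0.05,0],[0,-0.1,0]],"yaw":[0,0]}' >/dev/null && python3 ok.py
```

```text
guard 18.95 [ 0.4744 -0.0158  0.0124] [-0.3  3.8 -2.9]
guard 19.2 [ 0.4744 -0.0168  0.0124] [-0.1  3.6 -1.8]
guard 19.45 [ 0.4744 -0.0178  0.0124] [-0.7  3.3 -3.3]
guard 19.7 [ 0.4743 -0.0188  0.0124] [ 0.2  4.5 -2.2]
guard 19.95 [ 0.4744 -0.0198  0.0124] [ 0.1  4.  -1.9]
guard 20.2 [ 0.4744 -0.0208  0.0124] [ 1.1  3.5 -1.6]
guard 20.45 [ 0.4744 -0.0218  0.0124] [ 0.5  5.  -2.5]
guard 20.7 [ 0.4744 -0.0228  0.0124] [-0.   4.2 -2. ]
guard 20.95 [ 0.4744 -0.0238  0.0124] [-0.2  3.3 -3.1]
guard 21.2 [ 0.4744 -0.0248  0.0124] [ 0.1  4.2 -2.3]
```

```bash

python3 -m inch '{"grip":[0.5,0.5],"linear":[[0,-0.05,0],[-0.05,-0.1,0]],"yaw":[0,0]}' >/dev/null && python3 ok.py && 
python3 -m inch '{"grip":[0.5,0.5],"linear":[[0,-0.05,0],[-0.05,-0.1,0]],"yaw":[0,0]}' >/dev/null && python3 ok.py && 
python3 -m inch '{"grip":[0.5,0.5],"linear":[[0,-0.05,0],[-0.05,-0.1,0]],"yaw":[0,0]}' >/dev/null && python3 ok.py && 
python3 -m inch '{"grip":[0.5,0.5],"linear":[[0,-0.05,0],[-0.05,-0.1,0]],"yaw":[0,0]}' >/dev/null && python3 ok.py && 
python3 -m inch '{"grip":[0.5,0.5],"linear":[[0,-0.05,0],[0,-0.1,0]],"yaw":[0,0]}' >/dev/null && python3 ok.py && 
python3 -m inch '{"grip":[0.5,0.5],"linear":[[0,-0.05,0],[0,-0.1,0]],"yaw":[0,0]}' >/dev/null && python3 ok.py && 
python3 -m inch '{"grip":[0.5,0.5],"linear":[[0,-0.05,0],[0,-0.1,0]],"yaw":[0,0]}' >/dev/null && python3 ok.py && 
python3 -m inch '{"grip":[0.5,0.5],"linear":[[0,-0.05,0],[0,-0.1,0]],"yaw":[0,0]}' >/dev/null && python3 ok.py && 
python3 -m inch '{"grip":[0.5,0.5],"linear":[[0,-0.05,0],[0,-0.1,0]],"yaw":[0,0]}' >/dev/null && python3 ok.py && 
python3 -m inch '{"grip":[0.5,0.5],"linear":[[0,-0.05,0],[0,-0.1,0]],"yaw":[0,0]}' >/dev/null && python3 ok.py && 
python3 -m inch '{"grip":[0.5,0.5],"linear":[[0,-0.05,0],[0,-0.1,0]],"yaw":[0,0]}' >/dev/null && python3 ok.py && 
python3 -m inch '{"grip":[0.5,0.5],"linear":[[0,-0.05,0],[0,-0.1,0]],"yaw":[0,0]}' >/dev/null && python3 ok.py
```

```text
guard 21.45 [ 0.474  -0.0259  0.0124] [-0.2  2.9 -1.8]
guard 21.7 [ 0.4736 -0.027   0.0124] [ 1.   4.6 -2.4]
guard 21.95 [ 0.4731 -0.0279  0.0124] [ 0.8  2.7 -2.8]
guard 22.2 [ 0.4726 -0.0284  0.0124] [ 0.5  5.4 -1.8]
guard 22.45 [ 0.4724 -0.0292  0.0123] [ 1.4  6.3 -3. ]
```

The force is rising and the motion is lagging, so the stops are near. I'll press a little more.

```bash
python3 -m inch '{"grip":[0.5,0.5,0.5],"linear":[[0,-0.05,0],[0,-0.1,0],[0,-0.1,0]],"yaw":[0,0,0]}' >/dev/null; python3 ok.py
```

```text
guard 22.825 [ 0.4724 -0.0294  0.0123] [ 1.4  8.4 -2.7]
```

```bash
python3 -m inch '{"grip":[0.5,0.5,0.5],"linear":[[0,-0.05,0],[0,-0.1,0],[0,-0.1,0]],"yaw":[0,0,0]}' >/dev/null; python3 ok.py; python3 -m inch '{"grip":[0.5,0.5,0.5,0.5],"linear":[[0,0,0],[0,0,0],[0,0,0],[0,0,0]],"yaw":[0,0,0,0]}'
```

```text
guard 23.2 [ 0.4725 -0.0295  0.0122] [ 2.3 12.  -4.1]
clock: 23.7
tcp_pos: [0.4724, -0.0295, 0.0122]
ee_rot: [-2.305, -2.132, -0.002]
contact_force: [1.2, 12.1, -4.2]
gripper_width: 0.0192
```

```bash
python3 -m inch '{"grip":[0.5,0.5,0.5,0.5,0.5,0.5,0.5],"linear":[[0,0,0],[0,0,0],[0,0,0],[0,0,0],[0,0,0],[0,0,0],[0,0,0]],"yaw":[0,0,0,0,0,0,0]}'; python3 -m inch '{"grip":[0.5,0.5,0.5,0.5,0.5],"linear":[[0,0.2,0],[0,0.5,0],[0.1,0.8,0],[0.1,1.1,0],[0.1,1.1,0]],"yaw":[0,0,0,0,0]}'
```

```text
clock: 24.58
tcp_pos: [0.4725, -0.0295, 0.0122]
ee_rot: [-2.305, -2.132, -0.002]
contact_force: [0.8, 12.7, -3.9]
gripper_width: 0.0189
clock: 25.2
tcp_pos: [0.4734, -0.0207, 0.0124]
ee_rot: [2.308, 2.131, -0.0]
contact_force: [-0.6, -0.0, -1.1]
gripper_width: 0.0191
```

Held about 12 N for more than 1 s, then unloaded to 0 N. Lifting out.

```bash
python3 -m inch '{"grip":[0.5,0.5,0.5,0.5],"linear":[[0,0,0.3],[0,0,0.8],[0,0,1.4],[0,0,2]],"yaw":[0,0,0,0]}'; python3 -m inch '{"grip":[0.5,0.5,0.5,0.5],"linear":[[0,0,1.5],[0,0,3],[0,0,5],[0,0,5]],"yaw":[0,0,0,0]}';  python3 - <<'E'
from h import *
t=grab_frame("top");s=grab_frame("side")
cv2.imwrite("pics/t8.png",t);cv2.imwrite("pics/s8.png",s);out=np.zeros((560,800,3),np.uint8)
def put(img,x0,y0,x1,y1,f,ox,oy):
    c=cv2.resize(img[y0:y1,x0:x1],None,fx=f,fy=f,interpolation=cv2.INTER_CUBIC);out[oy:oy+c.shape[0],ox:ox+c.shape[1]]=c
put(t,235,170,335,260,4.5,0,0);put(s,280,110,380,290,3,460,0)
cv2.imwrite("pics/c8.png",out)
E
```

```text
clock: 25.7
tcp_pos: [0.4735, -0.0208, 0.0329]
ee_rot: [2.309, 2.131, 0.0]
contact_force: [0.8, -0.4, -1.2]
gripper_width: 0.0193
clock: 26.2
tcp_pos: [0.4743, -0.0208, 0.0835]
ee_rot: [2.307, 2.13, 0.003]
contact_force: [0.1, 0.1, -1.7]
gripper_width: 0.0192
```

View pics/c8.png

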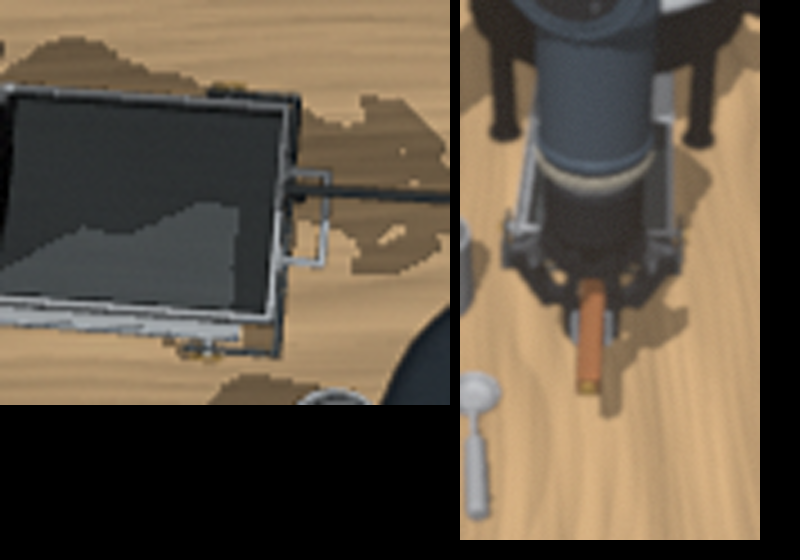

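The pan is square against both tabs (top crop x≈285) and the hook is clear above the loop. Returning the hook.

```bash
python3 -m inch '{"grip":[0.5,0.5,0.5,0.5,0.5,0.5,0.5,0.5,0.5,0.5],"linear":[[0.3,-4,0],[0.6,-9,0],[1,-14,0],[1.4,-19,0],[1.8,-24,0],[2.2,-28,0],[2.2,-29.5,0],[2.2,-30,0],[2.2,-30,0],[2.2,-30,0]],"yaw":[-0.04,-0.08,-0.12,-0.16,-0.2,-0.23,-0.23,-0.23,-0.23,-0.23]}'; python3 - <<'E'
from h import *
t=grab_frame("top");s=grab_frame("side");print(status.sense()["tcp_pos"])
out=np.zeros((560,800,3),np.uint8)
a=np.deg2rad(71.9);o=np.array([.4965,-.3204]);
for n,im in(("top",t),("side",s)):
    for x,z in((-.075,.137),(.2,.137),(.195,.09)):
        p=P(n,[o[0]+x*np.cos(a),o[1]+x*np.sin(a),z]);cv2.circle(im,tuple(int(v*16) for v in p),10,(0,255,0),-1,cv2.LINE_AA,4)
def put(img,x0,y0,x1,y1,f,ox,oy):
    c=cv2.resize(img[y0:y1,x0:x1],None,fx=f,fy=f,interpolation=cv2.INTER_CUBIC);out[oy:oy+c.shape[0],ox:ox+c.shape[1]]=c
put(t,385,170,485,250,4.5,0,0);put(s,300,250,390,400,3.6,460,0)
cv2.imwrite("pics/c9.png",out)
E
```

```text
clock: 27.55
tcp_pos: [0.4957, -0.3191, 0.0822]
ee_rot: [-2.535, -1.854, -0.001]
contact_force: [-0.4, -0.0, -0.5]
gripper_width: 0.019
[ 0.49573338 -0.31954913  0.08240328]
```

View pics/c9.png

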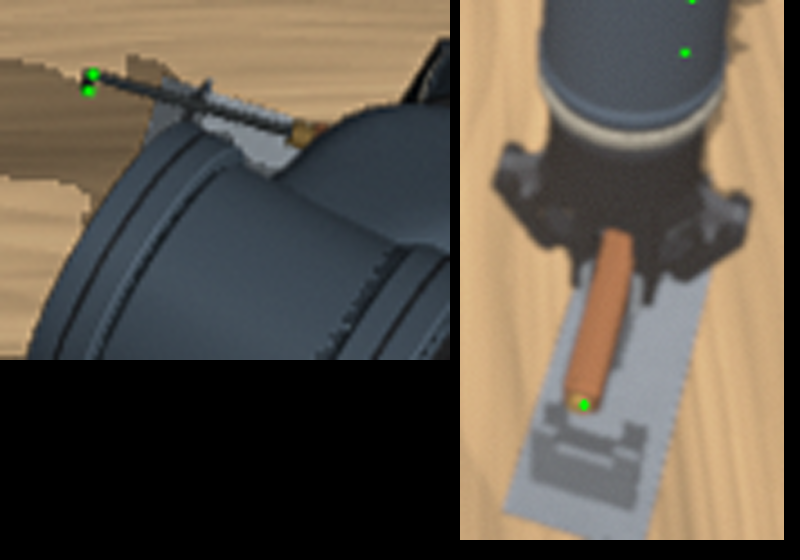

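The tip and handle end match the expected pose over the rest. Lowering.

```bash
python3 -m inch '{"grip":[0.5,0.5,0.5,0.5,0.5,0.5],"linear":[[0.05,-0.1,-1.5],[0.05,-0.1,-3.5],[0.05,-0.1,-5],[0.05,-0.1,-6],[0.05,-0.1,-6.6],[0.05,-0.1,-6.6]],"yaw":[0,0,0,0,0,0]}'; python3 -m inch '{"grip":[0.5,0.5,0.5,0.5],"linear":[[0,0,-0.2],[0,0,-0.4],[0,0,-0.6],[0,0,-0.7]],"yaw":[0,0,0,0]}'
```

```text
clock: 28.4
tcp_pos: [0.4958, -0.3218, 0.0162]
ee_rot: [-2.538, -1.852, 0.0]
contact_force: [-0.8, -0.6, -0.7]
gripper_width: 0.0193
clock: 28.9
tcp_pos: [0.4959, -0.3217, 0.0093]
ee_rot: [-2.538, -1.852, -0.0]
contact_force: [0.2, 0.1, -0.6]
gripper_width: 0.0194
```

```bash
python3 -m inch '{"grip":[0.5,0.5,0.5],"linear":[[0.05,0.1,-0.05],[0.05,0.1,-0.1],[0.05,0.1,-0.1]],"yaw":[0,0,0]}'
```

```text
clock: 29.28
tcp_pos: [0.4964, -0.3209, 0.0089]
ee_rot: [2.538, 1.851, 0.0]
contact_force: [-0.8, 0.1, 4.8]
gripper_width: 0.019
```

Contact at 4.8 N and z = 0.0089, the same as at pick-up. I'll release gently and withdraw.

```bash
python3 -m inch '{"grip":[2.2,2.6,3.2,4,5,6,6,6],"linear":[[0,0,0],[0,0,0],[0,0,0],[0,0,0],[0,0,0],[0,0,0],[0,0,0],[0,0,0]],"yaw":[0,0,0,0,0,0,0,0]}' 20; python3 -m inch '{"grip":[6,6,6,6,6,6,6,6],"linear":[[0,0,1],[0,0,3],[0,0,6],[0,0,11],[0,0,16],[0,0,16],[2,-6,20],[2,-6,20]],"yaw":[0,0,0,0,0,0,0,0]}'
```

```text
clock: 30.28
tcp_pos: [0.4964, -0.3208, 0.0084]
ee_rot: [2.538, 1.852, 0.0]
contact_force: [-0.3, -0.6, 0.2]
gripper_width: 0.0599
clock: 31.28
tcp_pos: [0.5165, -0.3843, 0.2101]
ee_rot: [2.537, 1.847, -0.001]
contact_force: [0.6, -0.2, -0.4]
gripper_width: 0.0603
```

```bash
python3 -m inch '{"grip":[6,6,6,6,6,6,6,6],"linear":[[-1,6,0],[-2,12,0],[-3,17,0],[-3,23,0],[-3,28,0],[-3,30,0],[-3,30,0],[-3,30,0]],"yaw":[0,0,0,0,0,0,0,0]}'; python3 - <<'E'
from h import *
t=grab_frame("top");s=grab_frame("side");cv2.imwrite("pics/t10.png",t);cv2.imwrite("pics/s10.png",s)
out=np.zeros((600,800,3),np.uint8)
def put(img,x0,y0,x1,y1,f,ox,oy):
    c=cv2.resize(img[y0:y1,x0:x1],None,fx=f,fy=f,interpolation=cv2.INTER_CUBIC);out[oy:oy+c.shape[0],ox:ox+c.shape[1]]=c
put(t,230,115,520,315,1.7,0,0);put(t,390,180,500,235,4.5,0,345);put(s,310,265,380,400,3.2,540,0)
cv2.imwrite("pics/c10.png",out)
a=cv2.imread("pics/top0.png")
d=cv2.absdiff(a,t).max(2)
for n,(x,y,w,h) in dict(can=(395,122,35,40),jar=(310,130,26,30),bowl=(345,127,34,34),brush=(433,150,62,18),spoon=(343,245,58,22),hook=(395,185,100,48),mug=(295,253,28,40)).items():print(n,int((d[y:y+h,x:x+w]>40).sum()))
E
```

```text
clock: 32.28
tcp_pos: [0.4861, -0.0817, 0.2082]
ee_rot: [2.538, 1.851, -0.001]
contact_force: [0.1, -0.7, -0.1]
gripper_width: 0.0596
can 366
jar 0
bowl 0
brush 204
spoon 669
hook 1990
mug 0
```

View pics/c10.png

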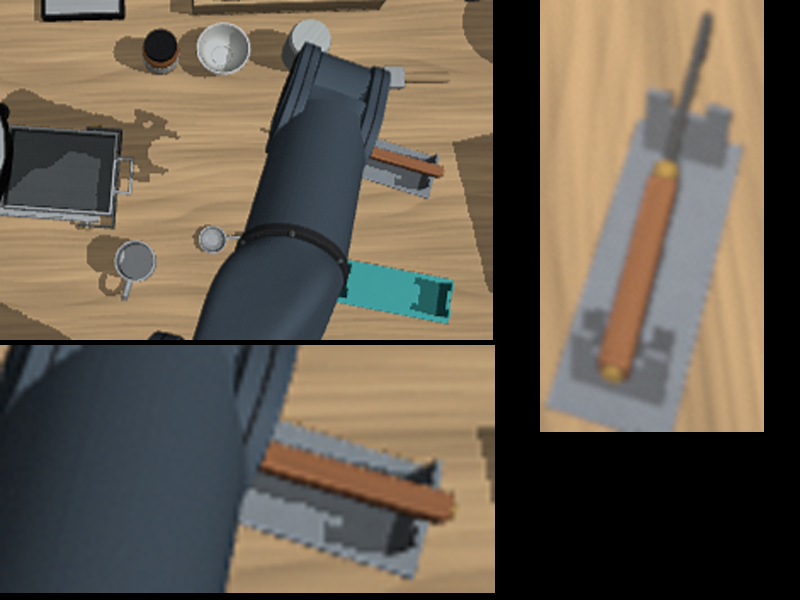

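The hook lies in both slots exactly as in the first side view, the pan is against the tabs with the loop clear, and the bystanders look unmoved. One numeric check of the side view, then I'll hand in.

```bash
python3 - <<'E'
from h import *
a=cv2.imread("pics/side0.png");b=cv2.imread("pics/s10.png");g=lambda i:cv2.cvtColor(i,cv2.COLOR_BGR2GRAY).astype(np.float32)
for n,(x,y,w,h) in dict(hook=(312,265,60,130),can=(408,252,45,58),brush=(403,322,35,75),spoon=(272,232,28,52),mug=(245,180,45,38)).items():
    print(n,cv2.phaseCorrelate(g(a[y:y+h,x:x+w]),g(b[y:y+h,x:x+w])))
s=status.sense();print(s["clock"],s["contact_force"])
ticket.job_done()
E
```

```text
hook ((-0.1287253389564711, 0.5471209762265516), 0.9412876875606584)
can ((0.535114078068549, -0.01761451004209391), 0.9637492073906793)
brush ((-0.008810413128955474, 0.6422506998673043), 1.0007833880848356)
spoon ((0.040633468561019015, 0.040402260705779014), 0.949664842935256)
mug ((0.6231622136532344, 0.010697457706935865), 0.9975579272376166)
32.375 [0.08799977 0.25656306 1.10634386]
the job is handed in; nothing more can be done
```

The pan is drawn out against both stop tabs, the hook is back on its grey rest, and the job was handed in at about 32 s of the 58 s allowed.

- **Drag:** the pan followed the hook at about 3–4 N. I pressed it on the tabs up to about 12.7 N (limit 15 N) and held it for over 1 s, then unhooked without contact.
- **Last checks:** in the last top view the pan sits square on both tabs with its loop clear. In the side view the hook, canister, brush, spoon and mug match the first picture within about 0.7 px. The jar and bowl were compared only in the top view, and show no change there. The gripper was open and clear at the end.
- **Reported height was wrong:** the true fingertips were about 34 mm above the reported position. My first grasp therefore closed on air. I found the offset by touching the handle top with the closed fingers, which pressed it with about 30 N for a moment, and corrected for it.
- **Top view partly blocked:** the arm hid part of the hook, canister, brush and spoon in the last top picture, so those pixel differences were no use. I relied on the side view for them.

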